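# Clear the jammed ball chute into the catch bin

## Task

Three red balls have jammed at the mouth of the blue feed chute. First stand the grey catch bin on the bench under the end of the chute's spout, lengthwise in line with it, and let go of it; then nudge the ball that blocks the mouth back up the chute so that the ball stuck in the corner rolls out, and let the others run down after it. Do not lift any ball out of the chute; at the end all three lie in the bin, the bin still stands under the spout, and the other things on the bench are where they were.

Things in the scene. Friction and masses are not known exactly. Their poses are not given: they have to be found in the camera images.
- chute: Blue-walled, open-topped chute, fixed to the bench (elsewhere each time). Origin on the bench (z = 0) below the middle of the spout's lip; +x level, up the chute (balls roll to -x), +y left as one looks up it, z up. Steel deck 215 mm long, rises 8 deg to +x; its top is 54 mm, its underside 50 mm above the bench at the lip. Walls 4 mm thick, 24 mm above the deck, the right one straight all along.
- spout_lip (a point): Middle of the spout's lip (chute x = 0), on top of the deck, 54 mm above the bench; chute axes. The spout runs from x = 0 to 45 mm and is 41 mm wide inside (chute y -20.5 to 20.5). Nothing stands below it up to x = 30 mm, where the foot plate begins.
- mouth (a point): Middle of the spout's upper end on the deck (chute x 45, y 0, z 60 mm). Above it the hopper, x 45 to 213 mm, is 66 mm wide inside (chute y -20.5 to 45.5), closed at its upper end. On the left a shoulder runs from the spout's corner (x 45, y 20.5) to the left wall (x 54, y 45.5); it slants 20 deg, so a ball on it rolls into the spout when nothing holds it.
- bin: Loose grey open bin, 145 mm long (x), 62 wide (y), 42 high, walls and floor 4 mm, 0.3 kg; origin at the centre of its underside, z up; the same after half a turn. It can be gripped from above across its width. Its rim passes 8 mm below the spout, so it goes in from in front of the lip, low over the bench, up to the foot plate at most.
- ball_corner_center (a point): Centre of a red ball, smooth, slippery, 36 mm across, about 60 g. At the start it sits on the shoulder against the left wall beside the spout's mouth (chute frame: x 64, y 27, z 81 mm), stuck there by ball_key.
- ball_key_center (a point): Centre of a like ball: the blocking piece. At the start against the right wall above the mouth (chute frame x 84, y -2, z 84 mm), wedged between wall and ball_corner. Pushed (1 to 2 N) some 55 mm up the chute and held there, the pusher too being clear of the mouth, it lets ball_corner roll into the spout and out within about 1 s; set free it follows.
- ball_rear_center (a point): Centre of a like red ball, 36 mm. At the start it rests behind ball_key against the left wall (chute frame: x 104, y 27, z 87 mm); there are about 90 mm of free chute above it.
- hex_key_1: Bystander: dark hex key, 32x79x7 mm, lying on the bench; origin at its underside.
- tape_1: Bystander: roll of black tape, 62x60x19 mm, lying flat; origin at its underside.
- marker_blue: Bystander: blue marker, 11x137x13 mm, lying; origin at its underside.
- vial_5: Bystander: small vial with a blue cap, 23 mm across, 60 mm high, standing; origin at its underside.

How it is judged:
By the outcome, as a careful person would: the job done as asked, in the order asked, and still so for the second after the job is handed in, with the robot touching nothing.
It also fails if it takes over 54 s, if anything falls off the work surface, if the arm or the gripper's body presses on something with over 40 N, if the wrist force passes 120 N, or if a joint passes its speed limit or range.

## Robot

A 7-joint arm with a two-finger parallel gripper is mounted at the origin on a cart in front of the work surface, level with it; the furniture and walls round the work are solid. World frame = base frame: x ahead of the robot, y to its left, z up, the work surface at z = 0. Lengths are in m, angles in rad, forces in N, time in s.
With the tool pointing down it reaches from about 0.4 to 0.85 m from the base axis. Payload 4.5 kg.
Tool frame: the origin (TCP) lies at the very end of the fingers, on their centre line; the grasp point (between the pads) lies 19 mm behind it; z points along the fingers, y is the line along which they close (so a half turn about z gives the same grasp; the last joint's range is limited). The gripper opens to 85 mm and grips with 20 to 120 N. Pads are 22 mm wide; open, the fingers measure 114 mm over their backs; the gripper's body (76 mm by 85 mm) begins 54 mm behind the grasp point. The pads swing forward as they close: fully open they stand 13 mm farther back than shut.
Start: joints at [1.155, 0.689, -0.195, 1.565, 0.157, 0.902, -0.215], TCP at [0.272, -0.563, 0.231] pointing down, gripper open.
Joint ranges: [-3.01, 3.01], [-0.46, 2.08], [-1.47, 1.51], [0.13, 2.56], [-1, 4.14], [0.04, 2.09], [-2.66, 2.66]. Speed limits (rad/s): [2.57, 2.57, 3.14, 3.14, 3.14, 3.14, 3.14].

## Interface

Orientations are given as a unit quaternion [w, x, y, z].
In Python, from workcell import env gives the robot as it stands.
- The arm moves only by the tool play_rows, never from a script. Its argument "motion" is a list of rows, each a list of 7 numbers: the turn, a rotation vector about the tool's x, y, z in degrees, then the shift along the tool's x, y, z in mm, then the opening, from -1 (shut) to 1 (fully open). In form: [[wx, wy, wz, dx, dy, dz, hand], ...]. A call has 1 to 12 rows; each row is the pose to reach, as a shift and turn from the pose commanded when the call began, along the tool's axes at that moment; what a row does not reach only later rows make up. A row lasts 1/8 s, in which the tool goes at most 62.5 mm and 10.7 degrees, less where a joint would pass 70% of its speed; a pose out of reach is approached as far as the arm can. A call with a gripper value outside its range is refused whole. The fingers move at their own pace and stop on an object; the grip force is fixed at half the most. Time passes only in rows, so rows that repeat a pose let the fingers close. It gives the time, the measured TCP pose, the force, the opening and the grip force at its end, in the units of the state.
- env.get_obs(): the state, without advancing time (a new reading comes with each control period).
- env.get_image(name): name is "scene" or "top" or "wrist"; returns (picture, depth): 400x640x3 uint8, red, green, blue; 400x640 float32, m along the optical axis (not along the pixel's ray), 0 where there is no reading.
- env.camera_info(name): a dict with "fx", "fy", "cx", "cy" (pixels), "distortion" ([k1, k2, p1, p2, k3] as OpenCV has them; the pictures are not rectified), "R" (3x3) and "t" (3): a world point X has camera coordinates R X + t; the wrist camera has in their place "tool_from_camera" (4x4, takes a point from camera to tool coordinates, whose origin is the TCP and whose axes are the flange's). Camera axes: x right, y down, z forward; pixel columns grow to the right and rows downward; lengths in m; the calibration is good to about 2 mm. A picture is of the moment at which its call begins: read the wrist's pose just before it. camera_info takes no time and is no camera call.
- env.job_done(): hands the job in; it is judged then, once.
The state is a dict: "time": time; "joint_positions": joint angles; "joint_vel": joint speeds; "joint_torque": joint torques, N m; "eef_pos": TCP position; "ee_rot": TCP orientation; "contact_force": force on the tool from outside, world axes, zero at the start; "torque": the same for the moment, N m; "grip_width": finger opening in m; "gripper_force": force on a finger pad.
Only numpy, scipy, OpenCV 4.12 (cv2) and the standard library are available. Lean on these libraries where they do the work, as an engineer would, in place of code of your own. Each camera call takes 0.05 s, during which the arm holds its last target. There are 200 camera calls.

## Working session

There is one attempt and no reset: what is moved stays moved. The work goes in short steps, Python scripts to look and compute and a tool call to move; the robot and the scene stay as the last step left them, time stands still between calls to the robot, and variables do not carry over. Pictures are saved under pics/ and viewed, at most 10 in all, crops included, and the job is handed in when it is done.

Besides the shell and the picture viewer there is one more tool, called after "Request:" as a command line: name --pt "numbers of a row" for each row, then --argument value for the rest. play_rows: Moves the arm, as the interface text tells. Its arguments: {"type":"object","properties":{"motion":{"type":"array","items":{"type":"array","items":{"type":"number"}}}},"required":["motion"]}

```bash
mkdir -p pics; ls
python3 - <<'E'
from workcell import env
import cv2,numpy as np
o=env.get_obs();print(o['time'],o['eef_pos'],o['ee_rot'],o['grip_width'])
for n in("scene","top"):
    im,d=env.get_image(n);np.savez(f"pics/{n}0.npz",im=im,d=d)
    cv2.imwrite(f"pics/{n}0.png",im[:,:,::-1]);c=env.camera_info(n);print(n,c)
E
```

```text
pics
0.0 [ 0.27143988 -0.56223725  0.23045141] [-9.08165396e-04  9.74799353e-01  2.23081433e-01 -2.67986079e-04] 0.08531580139821722
scene {'fx': 433.8141668652246, 'fy': 433.8141668652246, 'cx': 316.71841392840906, 'cy': 199.77235811295105, 'distortion': array([-0.04522678,  0.        ,  0.        ,  0.        ,  0.        ]), 'R': array([[-0.87210523, -0.48889175, -0.0204287 ],
       [-0.31058178,  0.58532423, -0.7489556 ],
       [ 0.37811563, -0.64682332, -0.66230519]]), 't': array([0.57627555, 0.15475557, 1.15840929])}
top {'fx': 463.430417262849, 'fy': 463.430417262849, 'cx': 314.79651237674113, 'cy': 210.84870485342796, 'distortion': array([0.03343477, 0.        , 0.        , 0.        , 0.        ]), 'R': array([[-0.0298787 , -0.99955155,  0.00199235],
       [-0.99678457,  0.02964761, -0.07444152],
       [ 0.07434907, -0.00421016, -0.99722339]]), 't': array([0.14949727, 0.55462784, 1.37071493])}
```

View pics/top0.png

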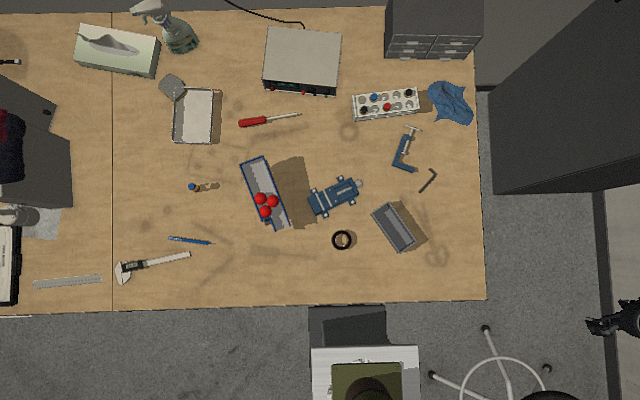

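View pics/scene0.png

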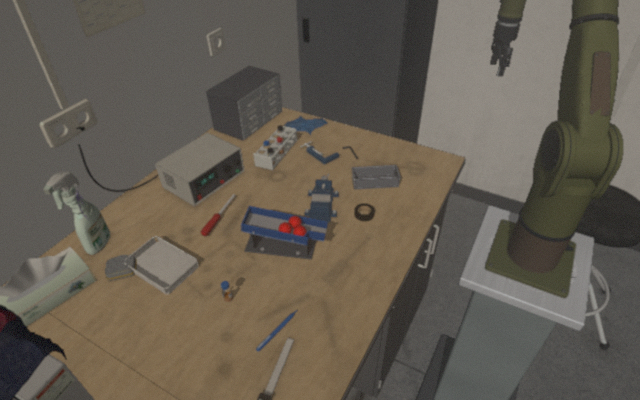

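The top view shows the chute with its spout at about (283,228), upper end (252,158), and balls near (266,204). The bin is at (398,227), the tape at (342,240), the vise at (335,196) and the vial at (195,187). The scene view agrees.

```bash
cat > h.py <<'E'
import cv2,numpy as np
from workcell import env
def cloud(n,d):
    c=env.camera_info(n);K=np.array([[c['fx'],0,c['cx']],[0,c['fy'],c['cy']],[0,0,1]])
    v,u=np.mgrid[0:400,0:640]
    p=cv2.undistortPoints(np.stack([u,v],-1).reshape(-1,1,2).astype(np.float32),K,c['distortion']).reshape(400,640,2)
    P=np.dstack([p,np.ones((400,640))]) ; r=P@c['R']; o=-c['R'].T@c['t']
    X=P*d[...,None]; X=(X-c['t'])@c['R']; return X,r,o
def plane(r,o,uv,z):   # ray of pixel (u,v) to height z
    m=np.array([[uv[0],uv[1]]],np.float32)
    q=cv2.remap(r.astype(np.float32),m[:,None,:1].astype(np.float32),m[:,None,1:].astype(np.float32),cv2.INTER_LINEAR)[0,0]
    return o+q*(z-o[2])/q[2]
E
python3 - <<'E'
from h import *
np.set_printoptions(precision=4,suppress=True)
z=np.load('pics/top0.npz');im,d=z['im'],z['d'];X,r,o=cloud('top',d)
hsv=cv2.cvtColor(im,cv2.COLOR_RGB2HSV)
def box(m,name):
    P=X[m][:,:2].astype(np.float32);R=cv2.minAreaRect(P*1000);print(name,len(P),R);print(cv2.boxPoints(R))
U,V=np.meshgrid(np.arange(640),np.arange(400))
reg=lambda a,b,c,e:(U>a)&(U<b)&(V>c)&(V<e)
print('bench z',np.median(X[reg(200,240,190,230)][:,2]))
b=reg(365,432,195,258)&(X[...,2]>.03)&(X[...,2]<.055);box(b,'bin');print(np.median(X[b][:,2]))
bl=reg(230,300,145,235)&(hsv[...,0]>100)&(hsv[...,0]<130)&(hsv[...,1]>90)&(X[...,2]>.05)
box(bl,'chute')
ring=(hsv[...,1]>170)&((hsv[...,0]<8)|(hsv[...,0]>172))&reg(250,285,185,222)&(X[...,2]>.06)
box(ring,'red')
for n,g in(('tape',reg(325,362,225,252)),('vise',reg(303,368,170,220)),('vial',reg(184,222,178,196))):
    m=g&(X[...,2]>.008);box(m,n);print(X[m][:,2].max())
cv2.imwrite('pics/c0.png',cv2.resize(im[140:260,220:440,::-1],None,fx=3.6,fy=3.6,interpolation=cv2.INTER_CUBIC))
E
```

```text
bench z -0.0006531431911206733
bin 301 ((504.1551208496094, -97.57621765136719), (148.01312255859375, 65.83317565917969), 32.7887077331543)
[[ 424.114  -109.9818]
 [ 459.7655 -165.326 ]
 [ 584.1962  -85.1706]
 [ 548.5447  -29.8264]]
0.04185887545690653
chute 267 ((604.4990234375, 275.73883056640625), (215.13475036621094, 73.26603698730469), 19.536724090576172)
[[490.8741 274.2911]
 [515.3751 205.2432]
 [718.124  277.1866]
 [693.623  346.2345]]
red 334 ((523.386962890625, 229.3568572998047), (216.08766174316406, 68.02836608886719), 35.639869689941406)
[[415.7606 194.0441]
 [455.3999 138.7578]
 [631.0134 264.6696]
 [591.374  319.9559]]
tape 219 ((472.07879638671875, 83.89134979248047), (107.93921661376953, 57.145999908447266), 87.15105438232422)
[[440.8586  31.4086]
 [497.934   28.5683]
 [503.299  136.3741]
 [446.2236 139.2144]]
1.4078984787319673
vise 1190 ((594.8328857421875, 86.23095703125), (123.91751861572266, 271.010986328125), 44.785892486572266)
[[455.3999 138.7578]
 [646.3162 -53.5907]
 [734.2659  33.7041]
 [543.3496 226.0526]]
1.4078984787319673
vial 78 ((561.21337890625, 315.398193359375), (410.3648681640625, 34.55461120605469), 63.89020538330078)
[[455.3999 138.7578]
 [486.4283 123.5505]
 [667.0269 492.0386]
 [635.9984 507.2458]]
1.4078984787319673
```

View pics/c0.png

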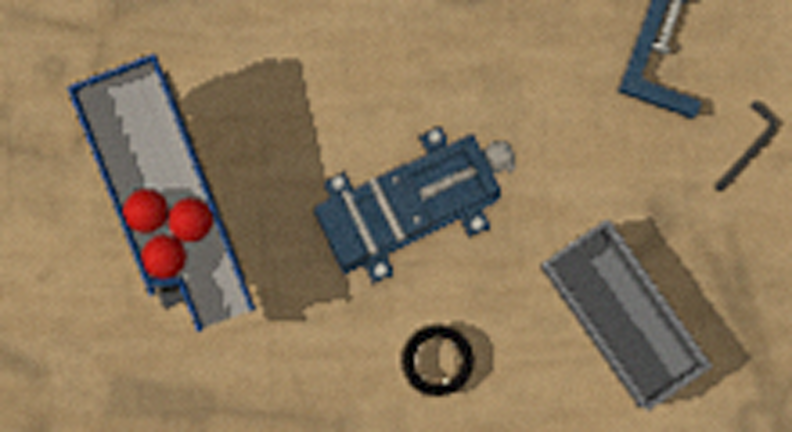

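The enlarged crop confirms the chute, balls and bin outlines. The key ball is at crop (190,219), the corner ball at (162,257) and the rear ball at (145,210). I'll check the balls against the chute frame next.

```bash
cat >> h.py <<'E'
from scipy.spatial.transform import Rotation as Rn
A=np.radians(19.54);L=np.array([.5072,.2283])
def ch(x,y,z): return np.array([*(L+x/1e3*np.array([np.cos(A),np.sin(A)])+y/1e3*np.array([-np.sin(A),np.cos(A)])),z/1e3])
def toch(P): q=np.array(P[:2])-L;return 1e3*np.array([q@[np.cos(A),np.sin(A)],q@[-np.sin(A),np.cos(A)],P[2]])
def go(P,yaw=None):  # shift/turn in tool axes to reach world point P, tool down with x at yaw deg
    o=env.get_obs();q=np.roll(o['ee_rot'],-1);R=Rn.from_quat(q)
    s=1e3*R.inv().apply(np.array(P)-o['eef_pos'])
    t=np.degrees((R.inv()*Rn.from_euler('z',yaw,degrees=True)*Rn.from_euler('x',180,degrees=True)).as_rotvec()) if yaw is not None else 0
    print(np.round(s,1),np.round(t,1));return s
def st():
    o=env.get_obs();print('t',o['time'],'pos',o['eef_pos'].round(4),'yaw',Rn.from_quat(np.roll(o['ee_rot'],-1)).as_euler('ZYX',degrees=True).round(1),'j',o['joint_positions'].round(2),'F',np.round(o['contact_force'],1),'w',o['grip_width'],o['gripper_force'])
E
python3 - <<'E'
from h import *
np.set_printoptions(precision=4,suppress=True)
z=np.load('pics/top0.npz');im,d=z['im'],z['d'];X,r,o=cloud('top',d)
for n,u,v,h in(('rear',260.3,198.3,.087),('key',272.8,200.8,.084),('corner',265,211.4,.081)):
    P=plane(r,o,(u,v),h);print(n,P,toch(P))
U,V=np.meshgrid(np.arange(640),np.arange(400))
reg=lambda a,b,c,e:(U>a)&(U<b)&(V>c)&(V<e)
for n,g in(('tape',reg(325,362,225,252)),('vise',reg(303,368,170,220)),('vial',reg(184,222,178,196))):
    m=g&(X[...,2]>.008)&(d>0);print(n,X[m].min(0),X[m].max(0))
print(plane(r,o,(300,300),0))
st()
g=np.array([.479,-.1138]);go([*g,.10],32.8);go([*g,.010],32.8)
E
```

```text
rear [0.5945 0.288  0.087 ] [102.2077  27.0384  87.    ]
key [0.5865 0.2527 0.084 ] [82.9144 -3.5757 84.    ]
corner [0.557 0.276 0.081] [62.8657 28.3218 81.    ]
tape [0.4422 0.0294 0.0096] [0.4994 0.0871 0.0261]
vise [ 0.5372 -0.0295  0.008 ] [0.6706 0.1565 0.0655]
vial [0.6286 0.4664 0.0082] [0.6545 0.5022 0.0672]
[0.2937 0.1852 0.    ]
t 0.1 pos [ 0.2714 -0.5623  0.2306] yaw [  25.8    0.  -179.9] j [ 1.15  0.69 -0.19  1.57  0.16  0.9  -0.22] F [-0.4  0.6  0.2] w 0.08512068351190553 0.0
[ 382.  -313.4  131. ] [-0.1  0.  -7. ]
[ 382.  -313.3  221. ] [-0.1  0.  -7. ]
```

Request:
play_rows --pt "0 0 -1 45 -38 10 1" --pt "0 0 -2 90 -76 25 1" --pt "0 0 -3 135 -114 45 1" --pt "0 0 -4 180 -150 65 1" --pt "0 0 -5 225 -186 85 1" --pt "0 0 -6 270 -222 100 1" --pt "0 0 -7 315 -258 115 1" --pt "0 0 -7 355 -291 125 1" --pt "0 0 -7 382 -313 131 1" --pt "0 0 -7 382 -313 131 1" --pt "0 0 -7 382 -313 131 1"

```text
time: 1.48
eef_pos: [0.4791, -0.1158, 0.1002]
ee_rot: [0.0, 0.959, 0.282, -0.001]
contact_force: [-0.6, -0.9, -0.2]
grip_width: 0.0851
gripper_force: 0.0
```

Run:
```python
from h import *
st();go([.479,-.1138,.010],32.8)
im,d=env.get_image('wrist');cv2.imwrite('pics/w1.png',im[:,:,::-1])
```

```text
t 1.475 pos [ 0.4791 -0.1158  0.1002] yaw [3.27e+01 1.00e-01 1.80e+02] j [ 0.18  0.74 -0.06  2.07  0.12  0.33 -0.98] F [-0.6 -0.9 -0.2] w 0.08509896609677478 0.0
[ 1.1 -1.7 90.2] [ 0.   0.1 -0.1]
```

View pics/w1.png

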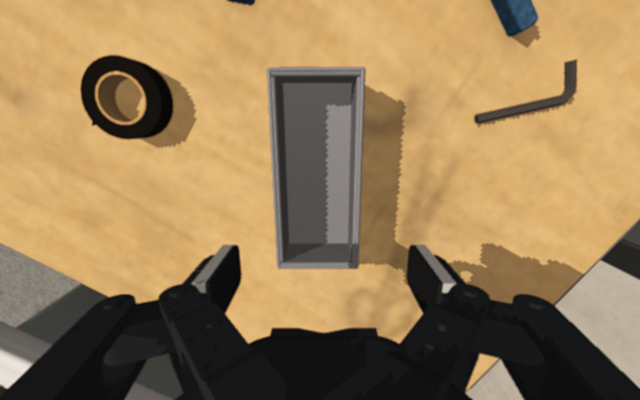

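The wrist view shows the bin upright between the fingers (x 270–365, fingers at 238 and 410) and slightly ahead of them, so it's aligned for the grasp.

Request:
play_rows --pt "0 0 0 1 -1 25 1" --pt "0 0 0 1 -2 50 1" --pt "0 0 0 1 -2 72 1" --pt "0 0 0 1 -2 90 1" --pt "0 0 0 1 -2 90 1" --pt "0 0 0 1 -2 90 -1" --pt "0 0 0 1 -2 90 -1" --pt "0 0 0 1 -2 90 -1" --pt "0 0 0 1 -2 90 -1" --pt "0 0 0 1 -2 90 -1" --pt "0 0 0 1 -2 90 -1"

```text
time: 2.9
eef_pos: [0.4793, -0.1131, 0.0114]
ee_rot: [0.0, 0.959, 0.282, 0.0]
contact_force: [-1.2, -0.4, 6.9]
grip_width: 0.0611
gripper_force: 66.0
```

Run:
```python
from h import *
st();g=ch(-110,0,60);print(g);go(g,19.5);g=ch(-110,0,12);go(g,19.5)
```

```text
t 2.9 pos [ 0.4793 -0.1131  0.0114] yaw [ 32.8   0.  180. ] j [ 0.15  0.92 -0.02  2.1   0.14  0.12 -1.  ] F [-1.2 -0.4  6.9] w 0.061146039589350006 65.95190405845642
[0.4035351  0.19150886 0.06      ]
[ 101.1 -297.1  -48.8] [ 0.  -0.  13.3]
[ 101.1 -297.2   -0.8] [ 0.  -0.  13.3]
```

Request:
play_rows --pt "0 0 0 0 0 -40 -1" --pt "0 0 0 0 0 -85 -1" --pt "0 0 2 10 -30 -85 -1" --pt "0 0 4 25 -75 -85 -1" --pt "0 0 6 40 -120 -85 -1" --pt "0 0 8 55 -165 -85 -1" --pt "0 0 10 70 -210 -85 -1" --pt "0 0 12 80 -250 -85 -1" --pt "0 0 13.3 88 -280 -80 -1" --pt "0 0 13.3 92 -294 -70 -1" --pt "0 0 13.3 92 -294 -60 -1" --pt "0 0 13.3 92 -294 -60 -1"

```text
time: 4.4
eef_pos: [0.3977, 0.1823, 0.0695]
ee_rot: [0.001, 0.986, 0.168, -0.001]
contact_force: [-0.0, 1.2, -2.7]
grip_width: 0.0608
gripper_force: 68.1
```

Run:
```python
from h import *
st();o=env.get_obs();print(toch(o['eef_pos']));go(ch(-110,0,14),19.5);go(ch(-77,0,14),19.5);
im,d=env.get_image('top');X,r,oo=cloud('top',d)
im2,_=env.get_image('scene')
cv2.imwrite('pics/m2.png',np.hstack([cv2.resize(im[140:270,200:340],(420,390)),cv2.resize(im2[150:280,220:346],(378,390))])[:,:,::-1])
```

```text
t 4.4 pos [0.3977 0.1823 0.0695] yaw [1.930e+01 1.000e-01 1.799e+02] j [-0.56  0.79  0.04  2.25 -0.23  0.11 -1.53] F [-0.   1.2 -2.7] w 0.06082655009935429 68.07350635528564
[-118.60164528   -6.67780341   69.47478597]
[ 8.7 -6.8 55.4] [ 0.1  0.1 -0.2]
[41.7 -6.9 55.4] [ 0.1  0.1 -0.2]
```

View pics/m2.png

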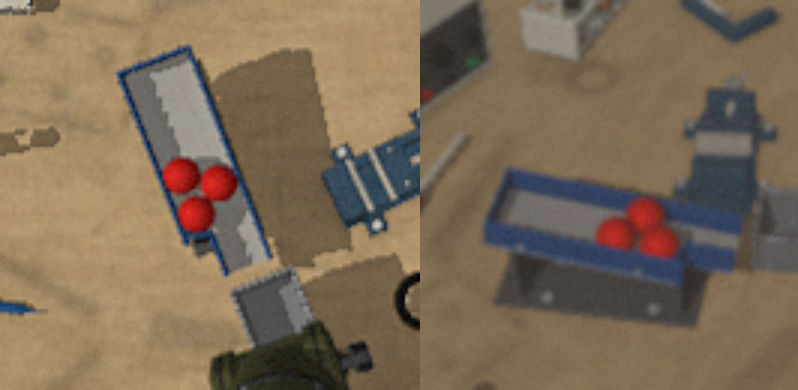

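The bin end sits just in front of the lip (composite ~(265,285)), about 7 mm right of the line. I'll correct this, lower it and slide it in.

Request:
play_rows --pt "0 0 -0.2 8 -7 10 -1" --pt "0 0 -0.2 8 -7 25 -1" --pt "0 0 -0.2 8 -7 40 -1" --pt "0 0 -0.2 8 -7 52 -1" --pt "0 0 -0.2 8 -7 56 -1" --pt "0 0 -0.2 8 -7 56 -1" --pt "0 0 -0.2 18 -7 56 -1" --pt "0 0 -0.2 30 -7 56 -1" --pt "0 0 -0.2 40 -7 56 -1" --pt "0 0 -0.2 42 -7 56 -1" --pt "0 0 -0.2 42 -7 56 -1"

```text
time: 5.88
eef_pos: [0.4346, 0.2048, 0.014]
ee_rot: [0.0, 0.986, 0.169, -0.0]
contact_force: [-0.5, -0.0, -2.4]
grip_width: 0.061
gripper_force: 68.2
```

Run:
```python
from h import *
st();o=env.get_obs();print(toch(o['eef_pos']));go(ch(-77,0,10),19.5)
```

```text
t 5.875 pos [0.4346 0.2048 0.014 ] yaw [ 19.5   0.  180. ] j [-0.63  0.93  0.15  2.14 -0.98  0.15 -0.79] F [-0.5 -0.  -2.4] w 0.06103695820979285 68.20414066314697
[-76.25754188   2.14955826  13.96955401]
[-0.7  2.1  4. ] [0. 0. 0.]
```

Request:
play_rows --pt "0 0 0 0 2 1 -1" --pt "0 0 0 0 2 3 -1" --pt "0 0 0 0 2 3 -1" --pt "0 0 0 0 2 3 1" --pt "0 0 0 0 2 3 1" --pt "0 0 0 0 2 3 1" --pt "0 0 0 0 2 3 1" --pt "0 0 0 0 2 -25 1" --pt "0 0 0 0 2 -60 1" --pt "0 0 0 -10 2 -110 1" --pt "0 0 0 -20 2 -140 1" --pt "0 0 0 -20 2 -140 -1"

```text
time: 7.38
eef_pos: [0.417, 0.1966, 0.1559]
ee_rot: [-0.001, 0.985, 0.171, 0.001]
contact_force: [1.0, 0.3, 0.2]
grip_width: 0.0698
gripper_force: 0.0
```

Run:
```python
from h import *
st();go(ch(48,-7,150),109.5)
im,d=env.get_image('wrist');im2,_=env.get_image('scene')
cv2.imwrite('pics/m3.png',np.hstack([cv2.resize(im,(480,300)),cv2.resize(im2[150:280,240:378],(318,300))])[:,:,::-1])
```

```text
t 7.375 pos [0.417  0.1966 0.1559] yaw [  19.7   -0.2 -180. ] j [-0.88  0.69  0.56  2.15 -0.77  0.51 -0.95] F [1.  0.3 0.2] w 0.06978497695476372 0.0
[143.6   7.7   6.3] [  0.1  -0.2 -89.8]
```

View pics/m3.png

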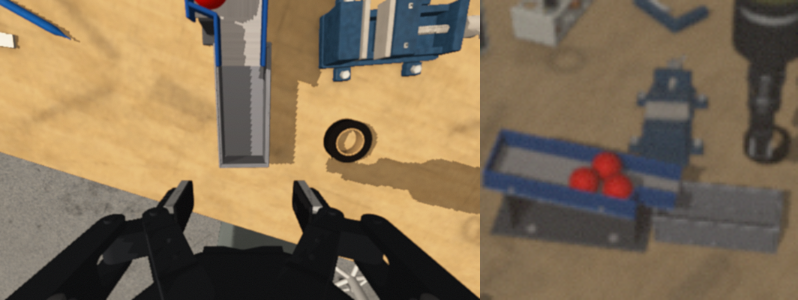

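The bin stands under the spout in line with it (wrist x 218–270, wall-aligned), and the balls are still jammed. Next I'll turn the closed fingers so they sit narrow across the chute, above the mouth.

Request:
play_rows --pt "0 0 -10 15 1 0 -1" --pt "0 0 -20 30 2 0 -1" --pt "0 0 -30 45 3 0 -1" --pt "0 0 -40 65 4 0 -1" --pt "0 0 -50 85 5 0 -1" --pt "0 0 -60 100 6 0 -1" --pt "0 0 -70 115 7 0 -1" --pt "0 0 -80 130 8 5 -1" --pt "0 0 -89.8 143 8 5 -1" --pt "0 0 -89.8 143 8 5 -1" --pt "0 0 -89.8 143 8 5 -1" --pt "0 0 -89.8 143 8 5 -1"

```text
time: 8.98
eef_pos: [0.5534, 0.2368, 0.1489]
ee_rot: [-0.0, 0.578, 0.816, -0.001]
contact_force: [-0.4, 0.2, 0.6]
grip_width: 0.0001
gripper_force: 0.0
```

Run:
```python
from h import *
st();print(toch(env.get_obs()['eef_pos']));go(ch(48,-7,74),109.5)
im,d=env.get_image('wrist');cv2.imwrite('pics/m4.png',im[:,:,::-1])
```

```text
t 8.975 pos [0.5534 0.2368 0.1489] yaw [ 109.4    0.  -179.9] j [-0.58  0.77  0.18  1.72 -0.2   0.66  0.04] F [-0.4  0.2  0.6] w 5.208227937927636e-05 0.0
[ 46.32614936  -7.45147287 148.90835368]
[ 0.5  1.8 74.9] [-0.1  0.  -0.1]
```

View pics/m4.png

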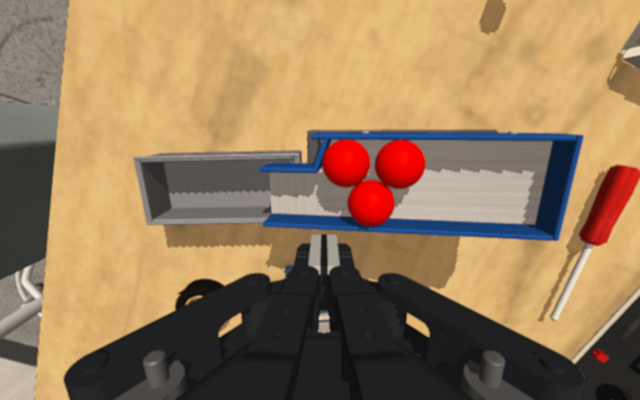

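The wrist view shows the bin under the spout on the left, the corner ball at (346,162), key (371,203), rear (400,163), and the fingers pointing at the mouth's right half. I'll descend in the mouth.

Request:
play_rows --pt "0 0 0 1 0 20 -1" --pt "0 0 0 1 0 40 -1" --pt "0 0 0 1 0 55 -1" --pt "0 0 0 1 0 66 -1" --pt "0 0 0 1 0 74 -1" --pt "0 0 0 1 0 76 -1" --pt "0 0 0 1 0 76 -1"

```text
time: 9.9
eef_pos: [0.5539, 0.238, 0.0735]
ee_rot: [0.0, 0.577, 0.816, 0.0]
contact_force: [-1.1, 0.5, -0.6]
grip_width: -0.0002
gripper_force: 0.2
```

Run:
```python
from h import *
st();print(toch(env.get_obs()['eef_pos']));go(ch(110,-6,82),109.5)
im,d=env.get_image('wrist');im2,_=env.get_image('top')
cv2.imwrite('pics/m5.png',np.hstack([cv2.resize(im[100:300,130:500],(540,292)),cv2.resize(im2[140:250,225:320],(252,292))])[:,:,::-1])
```

```text
t 9.9 pos [0.5539 0.238  0.0735] yaw [109.5  -0.  180. ] j [-0.56  0.88  0.14  1.76 -0.22  0.51  0.06] F [-1.1  0.5 -0.6] w -0.00019306208125351436 0.16010517720133066
[47.29379273 -6.49300496 73.49006926]
[ 0.6 62.7 -8.5] [ 0. -0. -0.]
```

View pics/m5.png

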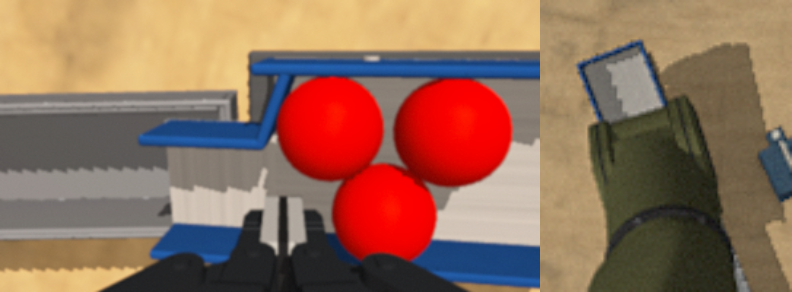

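The fingers stand in the mouth at (283,230), just behind the key ball (385,215). They're clear of the corner ball (330,130) and the right wall. Next: push up the chute.

Request:
play_rows --pt "0 0 0 0 6 -1 -1" --pt "0 0 0 0 12 -2 -1" --pt "0 0 0 0 18 -2.5 -1" --pt "0 0 0 0 24 -3.5 -1" --pt "0 0 0 0 30 -4 -1" --pt "0 0 0 0 36 -5 -1" --pt "0 0 0 0 42 -6 -1" --pt "0 0 0 0 48 -7 -1" --pt "0 0 0 0 54 -8 -1" --pt "0 0 0 0 60 -8.5 -1" --pt "0 0 0 0 63 -9 -1" --pt "0 0 0 0 63 -9 -1"

```text
time: 11.5
eef_pos: [0.6137, 0.2593, 0.0823]
ee_rot: [0.0, 0.577, 0.817, 0.001]
contact_force: [0.0, 0.9, -0.8]
grip_width: 0.0001
gripper_force: 0.8
```

Request:
play_rows --pt "0 0 0 0 0 0 -1" --pt "0 0 0 0 0 0 -1" --pt "0 0 0 0 0 0 -1" --pt "0 0 0 0 0 0 -1" --pt "0 0 0 0 0 0 -1" --pt "0 0 0 0 0 0 -1" --pt "0 0 0 0 0 0 -1" --pt "0 0 0 0 0 0 -1"

```text
time: 12.5
eef_pos: [0.6132, 0.2591, 0.0824]
ee_rot: [0.0, 0.577, 0.817, 0.0]
contact_force: [-0.3, 3.5, 2.0]
grip_width: 0.0
gripper_force: 1.3
```

Run:
```python
from h import *
st();print(toch(env.get_obs()['eef_pos']))
im,d=env.get_image('wrist');im2,_=env.get_image('scene')
cv2.imwrite('pics/m6.png',np.hstack([cv2.resize(im,(480,300)),cv2.resize(im2[150:280,240:378],(318,300))])[:,:,::-1])
```

```text
t 12.5 pos [0.6132 0.2591 0.0824] yaw [109.5  -0.  180. ] j [-0.55  0.93  0.16  1.55 -0.21  0.67  0.05] F [-0.3  3.5  2. ] w 1.2047428521622758e-05 1.2792891345452517
[110.22571524  -6.45481527  82.40377185]
```

View pics/m6.png

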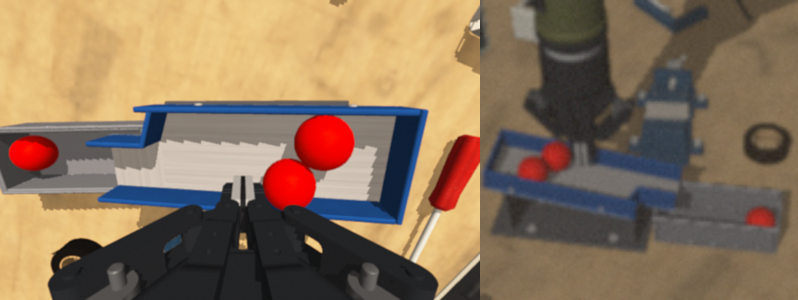

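The corner ball is in the bin (33,152), and the key and rear balls are held up the chute at (289,185) and (324,142). I'll ease back a little, then lift clear.

Request:
play_rows --pt "0 0 0 0 -5 0.5 -1" --pt "0 0 0 0 -10 1 -1" --pt "0 0 0 0 -15 2 -1" --pt "0 0 0 0 -20 2.5 -1" --pt "0 0 0 0 -20 2.5 -1" --pt "0 0 0 0 -20 2.5 -1" --pt "0 0 0 0 -21 -55 -1" --pt "0 0 0 0 -21 -100 -1" --pt "0 0 0 0 -21 -120 -1" --pt "0 0 0 0 -21 -120 -1" --pt "0 0 0 0 -21 -120 -1" --pt "0 0 0 0 -21 -120 -1"

```text
time: 14.1
eef_pos: [0.5925, 0.2513, 0.2006]
ee_rot: [-0.001, 0.577, 0.816, -0.001]
contact_force: [0.5, 0.0, 0.0]
grip_width: 0.0002
gripper_force: 0.0
```

Request:
play_rows --pt "0 0 0 0 0 0 -1" --pt "0 0 0 0 0 0 -1" --pt "0 0 0 0 0 0 -1" --pt "0 0 0 0 0 0 -1" --pt "0 0 0 0 0 0 -1" --pt "0 0 0 0 0 0 -1" --pt "0 0 0 0 0 0 -1" --pt "0 0 0 0 0 0 -1"

```text
time: 15.1
eef_pos: [0.5934, 0.2519, 0.2023]
ee_rot: [0.0, 0.577, 0.817, -0.0]
contact_force: [0.6, 0.8, 0.3]
grip_width: -0.0001
gripper_force: 0.0
```

Run:
```python
from h import *
st()
im,d=env.get_image('wrist');im2,_=env.get_image('scene')
cv2.imwrite('pics/m7.png',np.hstack([cv2.resize(im,(480,300)),cv2.resize(im2[150:280,240:378],(318,300))])[:,:,::-1])
```

```text
t 15.1 pos [0.5934 0.2519 0.2023] yaw [109.5   0.  180. ] j [-0.58  0.76  0.2   1.54 -0.18  0.86  0.03] F [0.6 0.8 0.3] w -7.948269873223377e-05 0.0
```

View pics/m7.png

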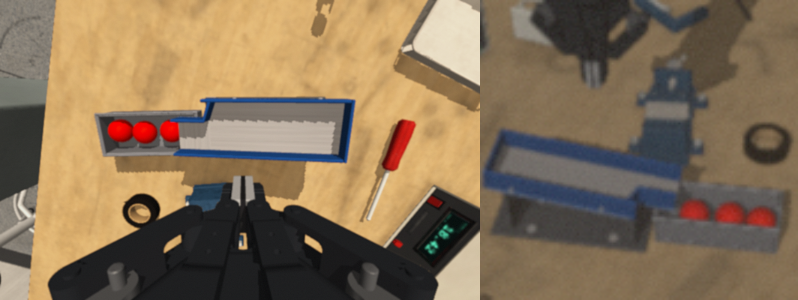

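All three balls lie in the bin (wrist (120,130), (145,131), (170,131)). The chute is empty, the bin is still under the spout, and the arm is clear.

```bash
python3 -c "
from workcell import env
print(env.job_done())"
```

```text
the job is handed in; nothing more can be done
None
```

The job is handed in: all three balls lie in the bin, which stands in line under the spout, and the arm is clear; the last images showed nothing else moved, though not every bystander was in view.

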